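Start the vial inspection lamp with its pull knob

ROBOT

A 7-joint arm with a two-finger parallel gripper is mounted at the origin on the work surface. World frame = base frame: x ahead of the robot, y to its left, z up, the work surface at z = 0. Lengths are in mm, angles in rad, forces in N, time in s.
With the tool pointing down it reaches from about 400 to 875 mm from the base axis. Payload 4.4 kg.
Tool frame: the origin (TCP) lies at the very end of the fingers, on their centre line; the grasp point (between the pads) lies 19 mm behind it; z points along the fingers, y is the direction in which the jaws open and shut (so a half turn about z gives the same grasp; the last joint's range is limited). The gripper opens to 85 mm and grips with 20 to 120 N. Pads are 22 mm wide; open, the fingers measure 114 mm over their backs; the gripper's body (76 mm by 85 mm) begins 54 mm behind the grasp point. The pads swing forward as they close: fully open they stand 13 mm farther back than shut.
Start: joints at [-1.39, 0.628, 0.038, 1.517, -0.027, 0.996, -0.02], TCP at [158.771, 630.325, 231.313] pointing down, gripper open.
Joint ranges: [-3.06, 3.06], [-0.37, 2.12], [-1.25, 1.32], [0.18, 2.47], [-1.1, 4.24], [0.23, 1.98], [-2.94, 2.94]. Speed limits (rad/s): [2.57, 2.57, 3.14, 3.14, 3.14, 3.14, 3.14].

INTERFACE

Orientations are given as [roll, pitch, yaw] about the fixed x, y, z axes, in that order (R = Rz(yaw) Ry(pitch) Rx(roll)).
In Python, from cell import read_state, get_image, calibration, finish_job gives the robot as it stands. The module is installed in compiled form; this text tells all that it offers.
- The arm moves only by the tool apply_moves, never from a script. Its argument "increments" is a list of rows, each an object of numbers: "tx", "ty", "tz": the shift along the world's x, y, z in m; "rx", "ry", "rz": the turn, a rotation vector about the world's x, y, z in units of 5 degrees (1.0 is 5 degrees); "claw": the finger opening in m, from 0 to 0.0854. In form: [{"tx": .., "ty": .., "tz": .., "rx": .., "ry": .., "rz": .., "claw": ..}, ...]. A call has 1 to 12 rows; each row is the pose to reach, as a shift and turn from the pose commanded when the call began; what a row does not reach only later rows make up. A row lasts 1/10 s, in which the tool goes at most 50 mm and 8.59 degrees, less where a joint would pass 70% of its speed; a pose out of reach is approached as far as the arm can. A call with a gripper value outside its range is refused whole. The fingers move at their own pace and stop on an object; the grip force is fixed at half the most. Time passes only in rows, so rows that repeat a pose let the fingers close. It gives the time, the measured TCP pose, the force and the opening at its end, in the units of the state.
- read_state(): the state, without advancing time (a new reading comes with each control period).
- get_image(name): name is "scene" or "top" or "wrist"; returns the picture (400x640x3 uint8, red, green, blue); there is no depth.
- calibration(name): a dict with "camera_matrix" (3x3 intrinsics, pixels), "origin" and "attitude" of the camera in the world. Camera axes: x right, y up, looking along -z (the intrinsics and any distortion apply to the point x, -y, -z); pixel columns grow to the right and rows downward; lengths in mm; the calibration is good to about 2 mm. The wrist camera is an equidistant fisheye: a pixel r from the principal point sees the ray r / f radians off the axis. A picture is of the moment at which its call begins: read the wrist's pose just before it. calibration takes no time and is no camera call; for the wrist camera it gives the pose at the moment of the call.
- finish_job(): hands the job in, once; it reports no verdict.
The state is a dict: "clock": time; "qpos": joint angles; "qd": joint speeds; "tau": joint torques, N m; "eef_pos": TCP position; "tool_rot": TCP orientation; "force": force on the tool from outside, world axes, zero at the start; "torque": the same for the moment, N m; "width": finger opening in mm.
Only numpy, scipy, OpenCV 4.12 (cv2) and the standard library are available. Lean on these libraries where they do the work, as an engineer would, in place of code of your own. Each camera call takes 0.05 s, during which the arm holds its last target. There are 200 camera calls.

TASK

Switch on the inspection lamp: take hold of the tall pull knob on the lamp's base (a round head on a thin neck), pull it straight up as good as all the way out and keep it out for about a second, then let it go back down and leave it at rest. Leave the low dimmer dial next to it at its setting, and do not move the tray of vials under the shade.

Things in the scene. Friction and masses are not known exactly. Their poses are not given: they have to be found in the camera images.
- pull_knob (a joint): Travel of the pull knob in m: 0 = down at rest, 0.020 = pulled straight up to its stop. A spring draws it down with 3 N at rest, rising to 8 N at the stop, and takes it back when released. It only slides, it does not turn.
- pull_head (a point): Centre of the pull knob's head: a black cylinder 34 mm across, 22 mm high (plus a 4 mm dome) on a steel neck 16 mm thick. At rest 78 mm above the table, 33 mm above the lamp base's top; the head's underside is 22 mm above the base. It rises with the knob; z up, x across the base's short side, y along its long side, away from the post. The flange round the neck is 50 mm wide, 3 mm high.
- lamp: The fixed lamp: grey box 130 (x) x 320 (y) mm, top at 45 mm; origin centre of its underside. Pull knob and dimmer sit at y = 100 and y = 10 mm, either way round. At y = -125 mm a 14 mm steel post rises 242 mm; its arm carries a white shade, 110 mm wide, at y = -260 mm, 173 to 250 mm above the table.
- dimmer_mark (a point): White mark on top of the dimmer, 18 mm from the dial's upright axis, 62 mm above the table. The dimmer is a low black ribbed disc, 48 mm across, 14 mm high; it turns easily, stays where it is left, and starts at various settings. Leave it alone: the mark may move 6 mm at most.
- vial_tray: A loose white plastic tray 120 x 140 mm, 22 mm high, full of small capped glass vials 47 mm tall, standing on the table beyond the post end of the lamp base, under the shade; its origin is the centre of its underside. It is to be left where it is (at most 20 mm of shift).

How it is judged (in metres and radians):
On the way:
1. the pull knob is pulled up at least 15 of its 20 mm and kept there for 0.7 s (value of joint pull_knob above 0.015 m), for 0.7 s.
At the end, for the whole second after the job is handed in: The pull knob, after having been pulled out and held, is back down at rest (within 3 mm), the dimmer's mark is within 6 mm of where it started, and the vial tray is within 20 mm of where it stood (value of joint pull_knob below 0.003 m and distance of dimmer_mark from where it was at the start of the episode below 0.006 m and distance of vial_tray from where it was at the start of the episode below 0.02 m); the robot touches nothing.
It fails at once if the dimmer dial is turned off its setting (its mark moves more than 6 mm) (distance of dimmer_mark from where it was at the start of the episode above 0.006 m).
It fails at once if the vial tray is shoved more than 20 mm (distance of vial_tray from where it was at the start of the episode above 0.02 m).
It also fails if it takes over 32 s, if anything falls off the work surface, if the arm or the gripper's body presses on something with over 40 N, if the wrist force passes 120 N, or if a joint passes its speed limit or range.

## Working session

There is one attempt and no reset: what is moved stays moved. The work goes in short steps, Python scripts to look and compute and a tool call to move; the robot and the scene stay as the last step left them, time stands still between calls to the robot, and variables do not carry over. Pictures are saved under pics/ and viewed, about 8 in all and at most 12, crops included, and the job is handed in when it is done.

Besides the shell and the picture viewer there is one more tool, called after "Emit:" as name(argument=value, ...), one argument or row to a line, values as JSON. apply_moves: Moves the arm, as the interface text tells. Its arguments: {"type":"object","properties":{"increments":{"type":"array"}},"required":["increments"]}

```bash
mkdir -p pics
python3 - <<'E'
from cell import *
import cv2,json
s=read_state();print({k:s[k] for k in('clock','eef_pos','tool_rot','width')})
for n in('scene','top','wrist'):
    print(n,calibration(n)); cv2.imwrite(f'pics/{n}0.png',get_image(n)[:,:,::-1])
E
```

```text
{'clock': 0.0, 'eef_pos': array([158.62235344, 629.70815919, 230.3737835 ]), 'tool_rot': array([-3.13969361e+00,  4.88523860e-05,  2.89484038e+00]), 'width': 85.55538123198706}
scene {'camera_matrix': array([[437.85699895,   0.        , 323.90284245],
       [  0.        , 437.85699895, 193.07968431],
       [  0.        ,   0.        ,   1.        ]]), 'origin': array([1026.35442526, -441.83364657,  726.17167748]), 'attitude': array([ 0.75650529, -0.01720772,  0.89416053])}
top {'camera_matrix': array([[453.33202482,   0.        , 321.55263133],
       [  0.        , 453.33202482, 201.63085485],
       [  0.        ,   0.        ,   1.        ]]), 'origin': array([ 472.09941931,  -44.52583348, 1009.39089207]), 'attitude': array([ 0.08519091,  0.02141572, -1.59480096])}
wrist {'camera_matrix': array([[309.70691629,   0.        , 324.26946555],
       [  0.        , 309.70691629, 207.19033669],
       [  0.        ,   0.        ,   1.        ]]), 'origin': array([ 83.79493545, 649.6430887 , 372.55315005]), 'attitude': array([-3.07208722e-01,  7.92392225e-04,  1.32367404e+00])}
```

View pics/scene0.png

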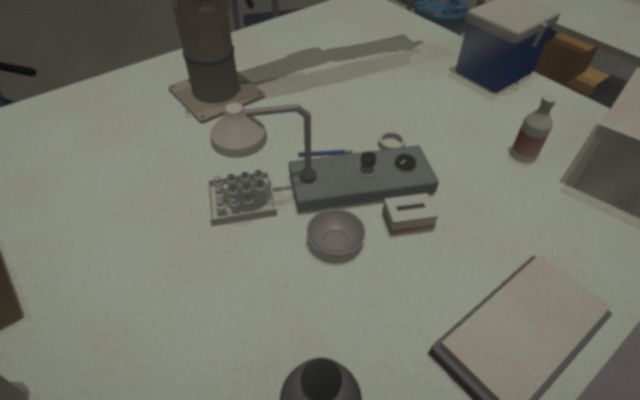

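View pics/top0.png

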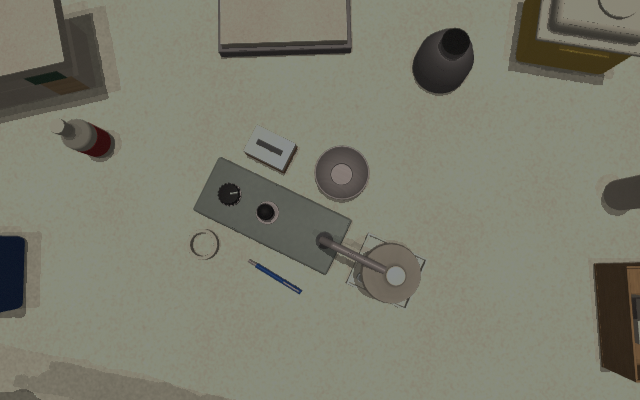

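View pics/wrist0.png

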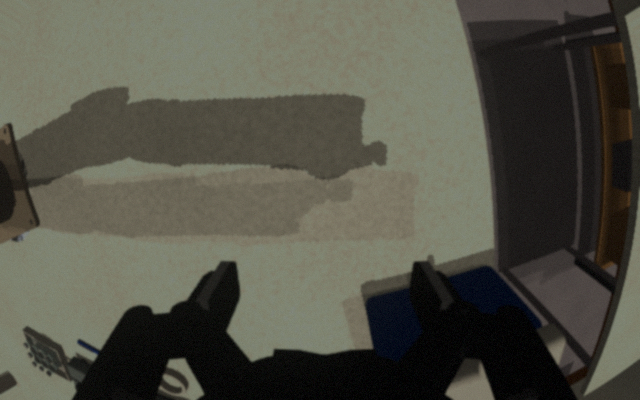

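The scene view shows the lamp base, with the knob near (368,158) and the dial at (405,162). In the top view the knob head is near (266,212), the dial at (229,194) and the post foot at (325,241). So the knob is the one nearer the post. The wrist view shows the lamp only at its edge.

Run:
```python
import cv2,numpy as np
a=cv2.imread('pics/top0.png')[150:290,185:360]; b=cv2.imread('pics/scene0.png')[115:215,280:445]
a=cv2.resize(a,None,fx=4,fy=4,interpolation=cv2.INTER_CUBIC); 
cv2.imwrite('pics/topc.png',cv2.convertScaleAbs(a,alpha=1.4))
b=cv2.resize(b,None,fx=4.8,fy=4.8,interpolation=cv2.INTER_CUBIC)
cv2.imwrite('pics/scenec.png',cv2.convertScaleAbs(b,alpha=1.8))
```

```text
(no output)
```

View pics/topc.png

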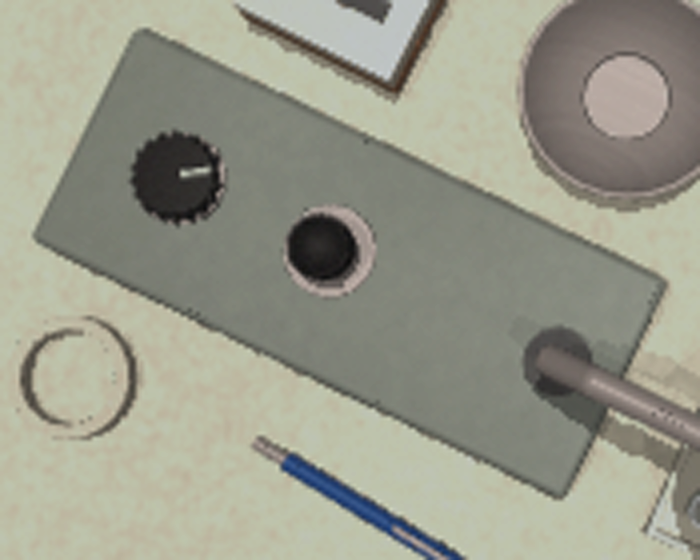

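View pics/scenec.png

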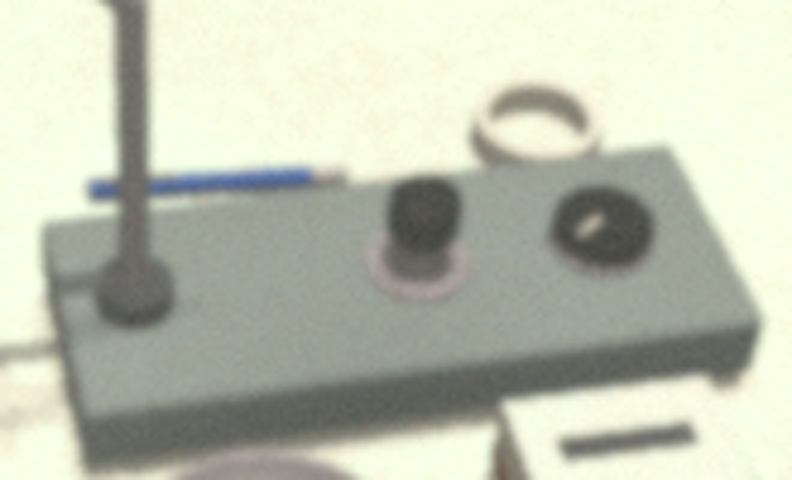

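The top crop shows the head at (322,247), the flange at (331,250), and the base corners at (140,30), (665,283), (563,497) and (36,237). The scene crop shows the head centre near (425,215), the flange at (419,266), the dial at (603,226), and the base top corners at (45,225), (668,148), (760,322) and (85,415).

```bash
cat > tri.py <<'E'
import numpy as np
from cell import calibration
from scipy.spatial.transform import Rotation as R
def ray(n,u,v):
    c=calibration(n);K=c['camera_matrix']
    p=np.linalg.inv(K)@[u,v,1]; d=R.from_euler('xyz',c['attitude']).apply([p[0],-p[1],-p[2]])
    return c['origin'],d/np.linalg.norm(d)
def tri(*rs):
    A=0;b=0
    for o,d in rs:
        P=np.eye(3)-np.outer(d,d);A=A+P;b=b+P@o
    x=np.linalg.solve(A,b);return x,[round(float(np.linalg.norm(np.cross(x-o,d))),1) for o,d in rs]
def atz(r,z): o,d=r;return o+d*(z-o[2])/d[2]
E
python3 - <<'E'
from tri import *
np.set_printoptions(precision=1,suppress=True)
T=lambda x,y:ray('top',185+(x+.5)/4-.5,150+(y+.5)/4-.5)
S=lambda x,y:ray('scene',280+(x+.5)/4.8-.5,115+(y+.5)/4.8-.5)
P={'head':((322,247),(425,215)),'flange':((331,250),(419,266)),'dial':((176,177),(603,226)),
'c0':((140,30),(760,322)),'c1':((665,283),(85,415)),'c2':((563,497),(45,225)),'c3':((36,237),(668,148))}
Q={}
for k,(a,b) in P.items():
    z={'head':84,'flange':48,'dial':59}.get(k,45)
    Q[k]=tri(T(*a),S(*b));print(k,*Q[k],atz(T(*a),z),atz(S(*b),78 if k=='head' else z))
c=[atz(T(*P[f'c{i}'][0]),45) for i in range(4)]
l=(c[0]+c[3]-c[1]-c[2])/2;s=(c[0]+c[1]-c[2]-c[3])/2
o=sum(c)/4;print(o,np.linalg.norm(l),np.linalg.norm(s),np.arctan2(l[1],l[0]),np.arctan2(-s[0],s[1]),'knob pred',o+l/np.linalg.norm(l)*10)
E
```

```text
head [535.4  91.1  76.9] [0.6, 0.6] [534.5  89.6  84. ] [536.6  90.7  78. ]
flange [535.8  90.9  45. ] [0.6, 0.6] [535.2  90.   48. ] [538.3  89.   48. ]
dial [576.  171.5  54.5] [0.3, 0.3] [575.3 170.2  59. ] [579.2 167.6  59. ]
c0 [658.  193.3  41.7] [0.1, 0.1] [657.3 192.4  45. ] [659.8 190.4  45. ]
c1 [513.6 -87.2  41.9] [0.2, 0.2] [513.4 -87.2  45. ] [516.1 -88.6  45. ]
c2 [402.2 -29.6  41.8] [0.7, 0.7] [402.  -30.2  45. ] [405.6 -30.9  45. ]
c3 [547.1 250.4  42. ] [0.6, 0.6] [546.4 249.   45. ] [549.5 248.   45. ]
[529.8  81.   45. ] 314.40385319998046 124.75281077322423 1.0944770667147994 -2.0432869812369887 knob pred [534.4  89.9  45. ]
```

The knob is at about (535, 90.5) and the base's long axis lies at 1.097 rad. I'll close the jaws across the base's short side, with the tool x axis pointing at the dimmer. That means shifting by (+376.5, -540) mm and turning -103°.

Emit:
apply_moves(
  increments=[
    {"tx": 0.02,"ty": -0.03,"rz": -1.5},
    {"tx": 0.046,"ty": -0.066,"rz": -3},
    {"tx": 0.072,"ty": -0.104,"rz": -4.6},
    {"tx": 0.1,"ty": -0.143,"rz": -6.2},
    {"tx": 0.128,"ty": -0.183,"rz": -7.8},
    {"tx": 0.156,"ty": -0.223,"rz": -9.4},
    {"tx": 0.184,"ty": -0.263,"rz": -11},
    {"tx": 0.212,"ty": -0.304,"rz": -12.6},
    {"tx": 0.24,"ty": -0.344,"rz": -14.2},
    {"tx": 0.268,"ty": -0.384,"rz": -15.8},
    {"tx": 0.296,"ty": -0.424,"rz": -17.2},
    {"tx": 0.32,"ty": -0.46,"rz": -18.4},
  ],
)

```text
$.increments[0]: bad value
```

Emit:
apply_moves(
  increments=[
    {"tx": 0.024,"ty": -0.034,"rz": -1.0,"tz": -0.01},
    {"tx": 0.043,"ty": -0.062,"rz": -1.7,"tz": -0.03},
    {"tx": 0.0565,"ty": -0.08,"rz": -2.2,"tz": -0.06},
    {"tx": 0.0565,"ty": -0.08,"rz": -2.2,"tz": -0.08},
    {"tx": 0.0565,"ty": -0.08,"rz": -2.2,"tz": -0.08},
    {"tx": 0.0565,"ty": -0.08,"rz": -2.2,"tz": -0.08},
  ],
)

```text
$.increments[0]: bad value
```

Run:
```python
from cell import *
import cv2
s=read_state();print({k:s[k] for k in('clock','qpos','eef_pos','tool_rot','width','force')});print(calibration('wrist'))
cv2.imwrite('pics/wrist1.png',cv2.convertScaleAbs(get_image('wrist')[:,:,::-1],alpha=1.4))
```

```text
{'clock': 0.15, 'qpos': array([-1.38983759,  0.6291066 ,  0.03847651,  1.51812033, -0.02701338,
        0.99632289, -0.02000355]), 'eef_pos': array([158.63551107, 629.86002964, 230.62414842]), 'tool_rot': array([-3.14015403e+00,  1.03800584e-05,  2.89480076e+00]), 'width': 85.34628576860456, 'force': array([ 0.1134757 ,  0.15873938, -0.51590733])}
{'camera_matrix': array([[309.70691629,   0.        , 324.26946555],
       [  0.        , 309.70691629, 207.19033669],
       [  0.        ,   0.        ,   1.        ]]), 'origin': array([ 83.81001596, 649.69622047, 372.6729447 ]), 'attitude': array([-3.07201826e-01,  5.34929505e-04,  1.32367021e+00])}
```

View pics/wrist1.png

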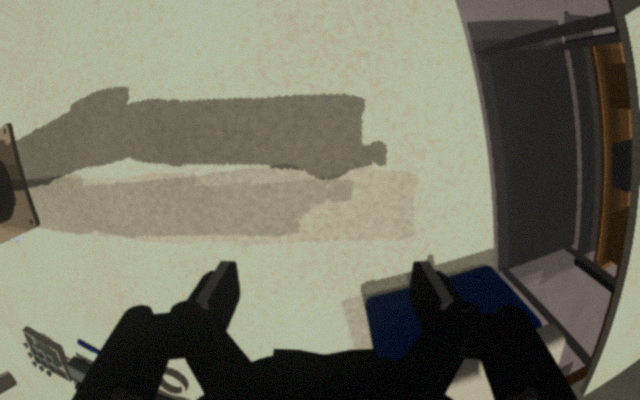

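Both calls were refused and the arm hasn't moved, which the unchanged picture confirms. The rows apparently need every key, so I'll resend them in full.

Emit:
apply_moves(
  increments=[
    {"tx": 0.02,"ty": -0.03,"tz": 0,"rx": 0,"ry": 0,"rz": -1.5,"claw": 0.085},
    {"tx": 0.046,"ty": -0.066,"tz": 0,"rx": 0,"ry": 0,"rz": -3,"claw": 0.085},
    {"tx": 0.072,"ty": -0.104,"tz": 0,"rx": 0,"ry": 0,"rz": -4.6,"claw": 0.085},
    {"tx": 0.1,"ty": -0.143,"tz": 0,"rx": 0,"ry": 0,"rz": -6.2,"claw": 0.085},
    {"tx": 0.128,"ty": -0.183,"tz": 0,"rx": 0,"ry": 0,"rz": -7.8,"claw": 0.085},
    {"tx": 0.156,"ty": -0.223,"tz": 0,"rx": 0,"ry": 0,"rz": -9.4,"claw": 0.085},
    {"tx": 0.184,"ty": -0.263,"tz": 0,"rx": 0,"ry": 0,"rz": -11,"claw": 0.085},
    {"tx": 0.212,"ty": -0.304,"tz": 0,"rx": 0,"ry": 0,"rz": -12.6,"claw": 0.085},
    {"tx": 0.24,"ty": -0.344,"tz": 0,"rx": 0,"ry": 0,"rz": -14.2,"claw": 0.085},
    {"tx": 0.268,"ty": -0.384,"tz": 0,"rx": 0,"ry": 0,"rz": -15.8,"claw": 0.085},
    {"tx": 0.296,"ty": -0.424,"tz": 0,"rx": 0,"ry": 0,"rz": -17.2,"claw": 0.085},
    {"tx": 0.32,"ty": -0.46,"tz": 0,"rx": 0,"ry": 0,"rz": -18.4,"claw": 0.085},
  ],
)

```text
clock: 1.4
eef_pos: [480.0, 168.2, 231.5]
tool_rot: [3.141, -0.0, 1.284]
force: [0.7, 0.9, -0.0]
width: 85.0
```

Emit:
apply_moves(
  increments=[
    {"tx": 0.024,"ty": -0.034,"tz": -0.01,"rx": 0,"ry": 0,"rz": -1.0,"claw": 0.085},
    {"tx": 0.043,"ty": -0.062,"tz": -0.03,"rx": 0,"ry": 0,"rz": -1.7,"claw": 0.085},
    {"tx": 0.0565,"ty": -0.08,"tz": -0.06,"rx": 0,"ry": 0,"rz": -2.2,"claw": 0.085},
    {"tx": 0.0565,"ty": -0.08,"tz": -0.08,"rx": 0,"ry": 0,"rz": -2.2,"claw": 0.085},
    {"tx": 0.0565,"ty": -0.08,"tz": -0.08,"rx": 0,"ry": 0,"rz": -2.2,"claw": 0.085},
    {"tx": 0.0565,"ty": -0.08,"tz": -0.08,"rx": 0,"ry": 0,"rz": -2.2,"claw": 0.085},
  ],
)

```text
clock: 2.0
eef_pos: [535.1, 90.7, 151.4]
tool_rot: [-3.141, 0.0, 1.098]
force: [-0.1, 0.3, 0.3]
width: 85.3
```

Run:
```python
from cell import *
import cv2
s=read_state();print({k:s[k] for k in('clock','qpos','eef_pos','tool_rot','width','force')});print(calibration('wrist'))
cv2.imwrite('pics/wrist2.png',cv2.convertScaleAbs(get_image('wrist')[:,:,::-1],alpha=1.4))
```

```text
{'clock': 2.0, 'qpos': array([-0.52847446,  0.63063625,  0.47665612,  1.90698591, -0.43035441,
        0.70660443, -0.27049206]), 'eef_pos': array([535.08751721,  90.70003471, 151.42601371]), 'tool_rot': array([-3.14086877e+00,  9.39465802e-05,  1.09757367e+00]), 'width': 85.25614981114552, 'force': array([-0.10600442,  0.28042389,  0.26138454])}
{'camera_matrix': array([[309.70691629,   0.        , 324.26946555],
       [  0.        , 309.70691629, 207.19033669],
       [  0.        ,   0.        ,   1.        ]]), 'origin': array([570.58587456, 160.25187633, 293.45696125]), 'attitude': array([-0.30649709,  0.00094396, -0.47353036])}
```

View pics/wrist2.png

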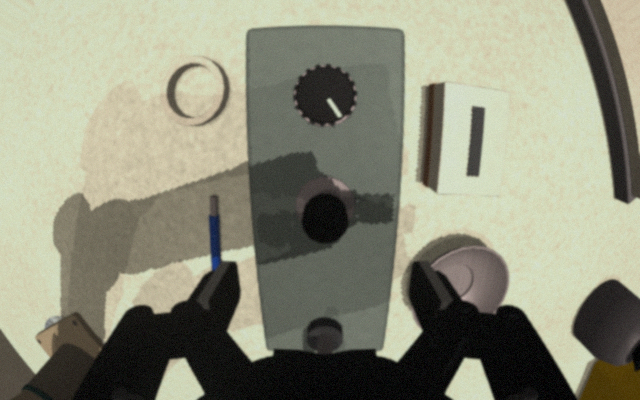

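The knob is centred between the fingers, with the head at (325,218) and the dial mark at (333,106). It may sit 2–3 mm further toward the dial than I measured, so I'll nudge that way while descending.

Emit:
apply_moves(
  increments=[
    {"tx": 0.001,"ty": 0.0015,"tz": -0.02,"rx": 0,"ry": 0,"rz": 0,"claw": 0.085},
    {"tx": 0.001,"ty": 0.0015,"tz": -0.045,"rx": 0,"ry": 0,"rz": 0,"claw": 0.085},
    {"tx": 0.001,"ty": 0.0015,"tz": -0.07,"rx": 0,"ry": 0,"rz": 0,"claw": 0.085},
    {"tx": 0.001,"ty": 0.0015,"tz": -0.087,"rx": 0,"ry": 0,"rz": 0,"claw": 0.085},
    {"tx": 0.001,"ty": 0.0015,"tz": -0.094,"rx": 0,"ry": 0,"rz": 0,"claw": 0.085},
    {"tx": 0.001,"ty": 0.0015,"tz": -0.094,"rx": 0,"ry": 0,"rz": 0,"claw": 0.085},
  ],
)

```text
clock: 2.65
eef_pos: [536.4, 92.4, 57.7]
tool_rot: [3.141, -0.0, 1.098]
force: [0.2, 0.2, -0.5]
width: 84.9
```

Emit:
apply_moves(
  increments=[
    {"tx": 0,"ty": 0,"tz": 0,"rx": 0,"ry": 0,"rz": 0,"claw": 0.02},
    {"tx": 0,"ty": 0,"tz": 0,"rx": 0,"ry": 0,"rz": 0,"claw": 0.02},
    {"tx": 0,"ty": 0,"tz": 0,"rx": 0,"ry": 0,"rz": 0,"claw": 0.02},
    {"tx": 0,"ty": 0,"tz": 0,"rx": 0,"ry": 0,"rz": 0,"claw": 0.02},
    {"tx": 0,"ty": 0,"tz": 0,"rx": 0,"ry": 0,"rz": 0,"claw": 0.02},
    {"tx": 0,"ty": 0,"tz": 0,"rx": 0,"ry": 0,"rz": 0,"claw": 0.02},
    {"tx": 0,"ty": 0,"tz": 0,"rx": 0,"ry": 0,"rz": 0,"claw": 0.02},
    {"tx": 0,"ty": 0,"tz": 0,"rx": 0,"ry": 0,"rz": 0,"claw": 0.02},
  ],
)

```text
clock: 3.45
eef_pos: [536.2, 92.2, 58.3]
tool_rot: [-3.141, -0.001, 1.097]
force: [-2.6, 0.5, 7.7]
width: 32.3
```

The fingers stopped at 32 mm, so they have the head. Now I'll pull it up gradually.

Emit:
apply_moves(
  increments=[
    {"tx": 0,"ty": 0,"tz": 0.003,"rx": 0,"ry": 0,"rz": 0,"claw": 0.02},
    {"tx": 0,"ty": 0,"tz": 0.006,"rx": 0,"ry": 0,"rz": 0,"claw": 0.02},
    {"tx": 0,"ty": 0,"tz": 0.009,"rx": 0,"ry": 0,"rz": 0,"claw": 0.02},
    {"tx": 0,"ty": 0,"tz": 0.012,"rx": 0,"ry": 0,"rz": 0,"claw": 0.02},
    {"tx": 0,"ty": 0,"tz": 0.015,"rx": 0,"ry": 0,"rz": 0,"claw": 0.02},
    {"tx": 0,"ty": 0,"tz": 0.017,"rx": 0,"ry": 0,"rz": 0,"claw": 0.02},
    {"tx": 0,"ty": 0,"tz": 0.019,"rx": 0,"ry": 0,"rz": 0,"claw": 0.02},
    {"tx": 0,"ty": 0,"tz": 0.019,"rx": 0,"ry": 0,"rz": 0,"claw": 0.02},
  ],
)

```text
clock: 4.25
eef_pos: [536.1, 92.2, 76.3]
tool_rot: [-3.141, -0.0, 1.097]
force: [0.6, 2.9, -7.6]
width: 32.2
```

Run:
```python
from cell import *
import cv2,numpy as np
s=read_state();print({k:s[k] for k in('clock','eef_pos','width','force')})
a=get_image('scene')[:,:,::-1][85:215,250:445]
w=get_image('wrist')[:,:,::-1]
a=cv2.resize(a,(600,400),interpolation=cv2.INTER_CUBIC)
cv2.imwrite('pics/s3.png',cv2.convertScaleAbs(a,alpha=1.8))
```

```text
{'clock': 4.25, 'eef_pos': array([536.10090111,  92.20001066,  76.32722032]), 'width': 32.193010162461405, 'force': array([ 0.57669724,  2.86471798, -7.6064738 ])}
```

View pics/s3.png

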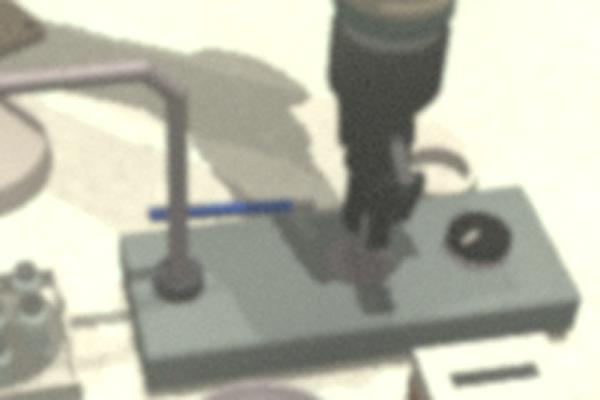

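The view shows the gripper holding the head above the base at about (375,215), with the dial and tray unmoved. The downward pull of 7.6 N matches the spring at about 18 mm, so it hasn't slipped. I'll hold it there.

Emit:
apply_moves(
  increments=[
    {"tx": 0,"ty": 0,"tz": 0,"rx": 0,"ry": 0,"rz": 0,"claw": 0.02},
    {"tx": 0,"ty": 0,"tz": 0,"rx": 0,"ry": 0,"rz": 0,"claw": 0.02},
    {"tx": 0,"ty": 0,"tz": 0,"rx": 0,"ry": 0,"rz": 0,"claw": 0.02},
    {"tx": 0,"ty": 0,"tz": 0,"rx": 0,"ry": 0,"rz": 0,"claw": 0.02},
    {"tx": 0,"ty": 0,"tz": 0,"rx": 0,"ry": 0,"rz": 0,"claw": 0.02},
    {"tx": 0,"ty": 0,"tz": 0,"rx": 0,"ry": 0,"rz": 0,"claw": 0.02},
    {"tx": 0,"ty": 0,"tz": 0,"rx": 0,"ry": 0,"rz": 0,"claw": 0.02},
    {"tx": 0,"ty": 0,"tz": 0,"rx": 0,"ry": 0,"rz": 0,"claw": 0.02},
    {"tx": 0,"ty": 0,"tz": 0,"rx": 0,"ry": 0,"rz": 0,"claw": 0.02},
    {"tx": 0,"ty": 0,"tz": 0,"rx": 0,"ry": 0,"rz": 0,"claw": 0.02},
    {"tx": 0,"ty": 0,"tz": 0,"rx": 0,"ry": 0,"rz": 0,"claw": 0.02},
    {"tx": 0,"ty": 0,"tz": 0,"rx": 0,"ry": 0,"rz": 0,"claw": 0.02},
  ],
)

```text
clock: 5.55
eef_pos: [536.1, 92.1, 76.3]
tool_rot: [-3.141, -0.0, 1.097]
force: [0.7, 5.2, -7.4]
width: 32.4
```

Emit:
apply_moves(
  increments=[
    {"tx": 0,"ty": 0,"tz": -0.003,"rx": 0,"ry": 0,"rz": 0,"claw": 0.02},
    {"tx": 0,"ty": 0,"tz": -0.007,"rx": 0,"ry": 0,"rz": 0,"claw": 0.02},
    {"tx": 0,"ty": 0,"tz": -0.011,"rx": 0,"ry": 0,"rz": 0,"claw": 0.02},
    {"tx": 0,"ty": 0,"tz": -0.015,"rx": 0,"ry": 0,"rz": 0,"claw": 0.02},
    {"tx": 0,"ty": 0,"tz": -0.017,"rx": 0,"ry": 0,"rz": 0,"claw": 0.02},
    {"tx": 0,"ty": 0,"tz": -0.017,"rx": 0,"ry": 0,"rz": 0,"claw": 0.085},
    {"tx": 0,"ty": 0,"tz": -0.017,"rx": 0,"ry": 0,"rz": 0,"claw": 0.085},
    {"tx": 0,"ty": 0,"tz": -0.017,"rx": 0,"ry": 0,"rz": 0,"claw": 0.085},
    {"tx": 0,"ty": 0,"tz": -0.017,"rx": 0,"ry": 0,"rz": 0,"claw": 0.085},
    {"tx": 0,"ty": 0,"tz": -0.017,"rx": 0,"ry": 0,"rz": 0,"claw": 0.085},
    {"tx": 0,"ty": 0,"tz": -0.017,"rx": 0,"ry": 0,"rz": 0,"claw": 0.085},
    {"tx": 0,"ty": 0,"tz": -0.017,"rx": 0,"ry": 0,"rz": 0,"claw": 0.085},
  ],
)

```text
clock: 6.75
eef_pos: [536.3, 91.8, 59.3]
tool_rot: [3.141, 0.0, 1.097]
force: [0.1, -0.9, -0.6]
width: 84.8
```

Emit:
apply_moves(
  increments=[
    {"tx": 0,"ty": 0,"tz": 0.02,"rx": 0,"ry": 0,"rz": 0,"claw": 0.085},
    {"tx": 0,"ty": 0,"tz": 0.05,"rx": 0,"ry": 0,"rz": 0,"claw": 0.085},
    {"tx": -0.001,"ty": -0.0015,"tz": 0.08,"rx": 0,"ry": 0,"rz": 0,"claw": 0.085},
    {"tx": -0.001,"ty": -0.0015,"tz": 0.092,"rx": 0,"ry": 0,"rz": 0,"claw": 0.085},
    {"tx": -0.001,"ty": -0.0015,"tz": 0.092,"rx": 0,"ry": 0,"rz": 0,"claw": 0.085},
    {"tx": -0.001,"ty": -0.0015,"tz": 0.092,"rx": 0,"ry": 0,"rz": 0,"claw": 0.085},
  ],
)

```text
clock: 7.35
eef_pos: [534.7, 90.7, 150.5]
tool_rot: [-3.14, 0.0, 1.098]
force: [0.5, 0.8, -0.6]
width: 85.3
```

Run:
```python
from cell import *
import cv2,numpy as np
s=read_state();print({k:s[k] for k in('clock','eef_pos','width','force')})
b=cv2.convertScaleAbs(get_image('wrist')[:,:,::-1],alpha=1.4);a=cv2.imread('pics/wrist2.png')
sc=get_image('scene')[:,:,::-1];s0=cv2.imread('pics/scene0.png')
f=lambda x:cv2.resize(cv2.convertScaleAbs(x[90:230,200:445],alpha=1.8),(400,229))
g=lambda x:cv2.resize(x[20:260,230:420],(400,340))[:340]
cv2.imwrite('pics/cmp.png',np.vstack([np.hstack([g(a),g(b)]),np.hstack([f(s0),f(sc)])]))
```

```text
{'clock': 7.35, 'eef_pos': array([534.6646183 ,  90.66515221, 150.51274187]), 'width': 85.25245772554813, 'force': array([ 0.4891251 ,  0.82519535, -0.58231793])}
```

View pics/cmp.png

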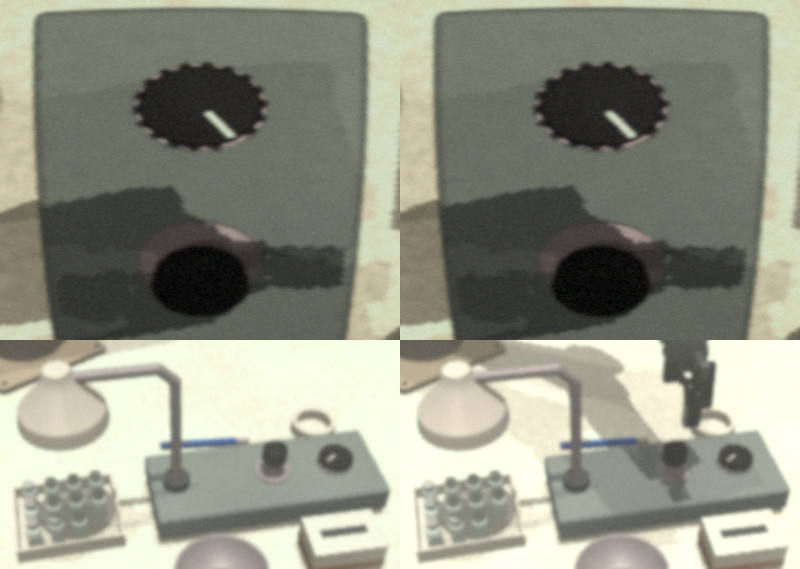

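The before and after views match. The head is back down at (200,280), the dial mark is still at about (220,124), and the tray sits in the same place at (70,510). I'll hand it in.

```bash
python3 -c "
from cell import *
print(finish_job())"
```

```text
the job is handed in; nothing more can be done
None
```

I gripped the pull knob by its head, with the jaws across the base's short side, and pulled it up about 18 of its 20 mm. I held it there for at least 1.3 s, lowered it, opened the fingers and backed off to about 150 mm. The job was handed in at about 7.5 s of the 32 s allowed, and no verdict is reported.

- **Pull and hold:** the TCP rose from 58.3 to 76.3 mm. The downward force of 7.4–7.6 N fits the spring at that travel. The grip width stayed at 32 mm, so the head didn't slip.
- **At the end:** wrist and scene views from before and after match. The knob is down, and the dial mark and tray show no visible shift. The gripper is clear, with less than 1.1 N on the wrist.
- **Disagreements:**
  - The two-camera heights came out 1 to 4.5 mm lower than the stated ones.
  - The wrist view put the knob about 3–4 mm nearer the dial, so I shifted the grasp about 2 mm that way.
  - The grip read 32 mm on a 34 mm head.
- **Refused calls:** my first two move calls were rejected because rows must carry every key. Nothing moved.

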